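# Hang a washed rice-cake stamp on the bent drying rail

## Task

The washed, white-faced rice-cake stamp has to dry on the rack: thread its bored handle over the free end of the drying rack's rail, work it gently round the bend, and slide it along the back run until it stands close against the green-faced stamp already hanging there, then let go. Never force the stamp, jam the two together or press hard on the rail, and leave the bowl and rice cakes where they are.

Things in the scene. Friction and masses are not known exactly. Their poses are not given: they have to be found in the camera images.
- stamp: washed stamp, loose, about 75 g, standing face down. Pale wooden handle, oblong white face. Origin: centre of the face's underside; z up; x along the bore. Face 30 (x) by 56 (y) by 12 mm; handle 30 (x) by 28 (y) mm with flat sides, rounded top at z = 64 mm. A 13.5 mm bore runs through the handle along x, axis at z = 50 mm. It may go on either way round
- stamp_bore (a point): middle of the stamp's bore, on its axis; the bore reaches 15 mm to either side of it along x; axes as the stamp's. The wet wood is soft: pressed on the rail with more than 12 N, the bore is spoilt; it binds in the bend unless it turns with the rail, so give way as soon as it presses
- rack: drying rack, fixed: drip tray (rim 14 mm high, x -31 to 91, y -131 to 86 mm in this frame), post, and one level bent rail of 10 mm round steel, its axis 100 mm above the table; it does not give. Origin: on the table under the centre of the bend. Back run: straight along y at x = 50 mm from y = 0 (bend) to -112 mm (post); a rubber stop ring has its face at y = -86 mm
- rail_bend (a point): point (35, 35, 100) mm in the rack's frame, half-way round the bend if this is true: a quarter circle of 50 mm radius (rod axis) about the rack's origin from (50, 0) to (0, 50) mm. The front run then goes straight on towards -x, 65 mm to its round free end at (-65, 50), which overhangs the tray on the robot's side
- rail_back (a point): point (50, 0, 100) mm in the rack's frame, on the rail's axis where the back run meets the bend; true for every rack. The rail was bent by hand: bend and front run together are turned, level, about this point by up to 0.13 rad either way, so the free end lies up to 15 mm to one side of its nominal place. No pose shows this: find the front run by touch or by eye
- hung_stamp: second stamp of the same size and shape, dark wooden handle and green face, hanging loose on the back run with a gap of 4 to 15 mm to the stop ring; it slides along when pushed. Origin and axes as for the stamp (x along the back run)
- hung_stamp_bore (a point): middle of the hung stamp's bore; the stamps touch when the two middles are 30 mm apart along the back run. The bore axis of a hung stamp lies about 2 mm under the rail's axis
- steel_bowl: empty steel bowl, 154 mm across, 50 mm high, loose; origin under its centre
- violet_cake: violet rice cake, 40 by 62 by 24 mm, loose; origin under its centre
- dark_cake: dark green rice cake, 44 by 53 by 22 mm, loose; origin under its centre
Mind the look-alikes: they are no part of the job. What is shaped like the hung_stamp but turquoise is not meant. What is shaped like the stamp but red is not meant.

How it is judged:
By the outcome, as a careful person would: the job done as asked, in the order asked, and still so for the second after the job is handed in, with the robot touching nothing.
It also fails if it takes over 72 s, if anything falls off the work surface, if the arm or the gripper's body presses on something with over 40 N, if the wrist force passes 120 N, or if a joint passes its speed limit or range.

## Robot

A 6-joint arm with a two-finger parallel gripper is mounted at the origin on a cart in front of the work surface, level with it; the furniture and walls round the work are solid. World frame = base frame: x ahead of the robot, y to its left, z up, the work surface at z = 0. Lengths are in m, angles in rad, forces in N, time in s.
With the tool pointing down it reaches from about 0.4 to 0.825 m from the base axis. Payload 7 kg.
Tool frame: the origin (TCP) lies midway between the tips of the shut fingers; the grasp point (between the pads) lies 19 mm behind it; z points along the fingers, y is the line along which they close (so a half turn about z gives the same grasp; the last joint's range is limited). The gripper opens to 88 mm and grips with 3 to 60 N. Pads are 19 mm wide; open, the fingers measure 130 mm over their backs; the gripper's body (78 mm by 193 mm) begins 47 mm behind the grasp point.
Start: joints at [-1.052, 0.359, 0.012, 0, -1.224, -0.288], TCP at [0.154, -0.657, 0.227] pointing down, gripper open.
Joint ranges: [-3.07, 3.07], [-1.43, 2.12], [-1.02, 1.25], [-3.03, 1.67], [-3.05, -0], [-3.03, 3.03]. Speed limits (rad/s): [2.39, 2.39, 3.01, 3.14, 3.14, 3.14].

## Interface

Orientations are given as [roll, pitch, yaw] about the fixed x, y, z axes, in that order (R = Rz(yaw) Ry(pitch) Rx(roll)).
In Python, from station import arm gives the robot as it stands.
- The arm moves only by the tool servo_tool, never from a script. Its argument "deltas" is a list of rows, each a list of 7 numbers: the closure, from -1 (fully open) to 1 (shut), then the shift along the tool's x, y, z in mm, then the turn, a rotation vector about the tool's x, y, z in degrees. In form: [[gripper, x, y, z, ax, ay, az], ...]. A call has 1 to 20 rows; each row shifts and turns the commanded pose from where the row before left it, along the tool's axes as they then stand; what a row does not reach is not made up. A row lasts 1/12 s, in which the tool goes at most 41.7 mm and 7.16 degrees, less where a joint would pass 70% of its speed; a pose out of reach is approached as far as the arm can. A call is refused whole if a number of a shift passes 41.7 or a number of a turn 7.16, either way. A call with a gripper value outside its range is refused whole. The fingers move at their own pace and stop on an object; "squeeze" is the grip in N (left out, the last holds). Time passes only in rows, so rows that do not move let the fingers close. It gives the time, the measured TCP pose, the force, the opening and the grip force at its end, in the units of the state.
- arm.get_state(): the state, without advancing time (a new reading comes with each control period).
- arm.grab_frame(name): name is "side" or "top" or "wrist"; returns a dict with "color" (400x640x3 uint8, red, green, blue), "K" (3x3 intrinsics, pixels), "position" and "orientation" of the camera in the world. Camera axes: x right, y down, z forward; pixel columns grow to the right and rows downward; lengths in m; the calibration is good to about 2 mm. A picture is of the moment at which its call begins. There is no depth.
- arm.job_done(): hands the job in; it is judged then, once.
Trained networks look in a picture, given as the dict that the camera call returned (one of the last four; its "shot" number tells which), for a name from the list of things; names that differ only in an ending like _2 or _b are one class to them, and where a whole thing is asked for, a point or a joint stands for the part that bears it (a point fixed in the world has none). Each returns a list of dicts, best first, with "conf" (0 to 1); they miss things now and then, are a little off and sometimes report something else, mostly with a low value. They report only what shows in the picture. A call takes as long as a camera call. They do not tell look-alikes from the thing itself.
- arm.recognise(query, picture): "at" ([x, y, z] in m, in the coordinates of the camera as it stood for that picture, good to about 4 mm: the middle of the surface that is visible of it).
The state is a dict: "t": time; "q": joint angles; "qd": joint speeds; "joint_efforts": joint torques, N m; "eef_pos": TCP position; "ee_rot": TCP orientation; "force": force on the tool from outside, world axes, zero at the start; "moment": the same for the moment, N m; "width": finger opening in m; "gripper_force": force on a finger pad.
Only numpy, scipy, OpenCV 4.12 (cv2) and the standard library are available. Lean on these libraries where they do the work, as an engineer would, in place of code of your own. Each camera call takes 0.05 s, during which the arm holds its last target. There are 200 camera calls.

## Working session

There is one attempt and no reset: what is moved stays moved. The work goes in short steps, Python scripts to look and compute and a tool call to move; the robot and the scene stay as the last step left them, time stands still between calls to the robot, and variables do not carry over. Pictures are saved under pics/ and viewed, at most 10 in all, crops included, and the job is handed in when it is done.

Besides the shell and the picture viewer there is one more tool, called after "Emit:" by a JSON object that holds its "api" and its "payload". servo_tool: Moves the arm, as the interface text tells. Its arguments: {"type":"object","properties":{"deltas":{"type":"array","items":{"type":"array","items":{"type":"number"}}},"squeeze":{"type":"number"}},"required":["deltas"]}

```bash
ls; mkdir -p pics; python3 - <<'E'
from station import arm
import cv2,numpy as np
s=arm.get_state();print({k:np.round(v,3).tolist() for k,v in s.items()})
for n in("side","top"):
    f=arm.grab_frame(n);cv2.imwrite(f"pics/{n}0.png",f["color"][:,:,::-1])
    print(n,f["K"].tolist() if hasattr(f["K"],'tolist') else f["K"],f["position"],f["orientation"])
    for q in("stamp","rack","hung_stamp","steel_bowl","violet_cake","dark_cake"):
        for d in arm.recognise(q,f)[:3]: print(q,np.round(d["at"],4),round(d["conf"],2))
E
```

```text
pics
{'t': 0.0, 'q': [-1.052, 0.359, 0.011, -0.0, -1.224, -0.288], 'qd': [0.0, -0.001, 0.002, -0.0, -0.0, -0.001], 'joint_efforts': [0.001, -58.273, 29.306, 6.997, 0.007, -0.0], 'eef_pos': [0.154, -0.657, 0.226], 'ee_rot': [3.14, -0.0, -2.911], 'force': [-0.469, -0.485, 0.676], 'moment': [0.007, -0.009, -0.03], 'gripper_force': 0.0, 'width': 0.088}
side [[385.33644233385274, 0.0, 321.5784843081551], [0.0, 385.33644233385274, 204.48514648470695], [0.0, 0.0, 1.0]] [ 0.35372713 -0.81809297  0.62436198] [-2.12096053  0.01984677 -0.17794582]
stamp [-0.06    0.0306  1.084 ] 0.85
rack [0.077  0.2223 0.8209] 0.88
hung_stamp [0.0945 0.1693 0.7619] 0.83
steel_bowl [0.0739 0.2264 0.8238] 0.66
steel_bowl [-0.1342 -0.1332  1.3584] 0.56
violet_cake [8.000e-04 1.259e-01 9.677e-01] 0.45
dark_cake [-0.0858  0.1163  0.9793] 0.56
top [[435.23314287228004, 0.0, 323.7123110439974], [0.0, 435.23314287228004, 195.41738266448522], [0.0, 0.0, 1.0]] [0.21133483 0.02889435 1.23452522] [-2.89825899  0.00598039 -1.4957742 ]
stamp [-0.0472  0.0611  1.2176] 0.79
stamp [-0.1553  0.0759  1.2095] 0.61
rack [0.2779 0.0126 1.2644] 0.68
hung_stamp [ 0.3234 -0.0198  1.1786] 0.65
hung_stamp [0.348  0.1401 1.1892] 0.6
steel_bowl [-0.3361  0.0554  1.2337] 0.64
steel_bowl [0.2765 0.0136 1.2666] 0.61
violet_cake [0.1096 0.042  1.2493] 0.53
dark_cake [0.0738 0.1248 1.2231] 0.79
```

View pics/side0.png

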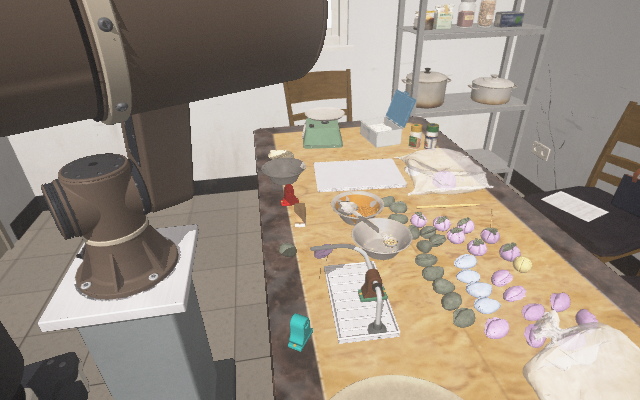

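View pics/top0.png

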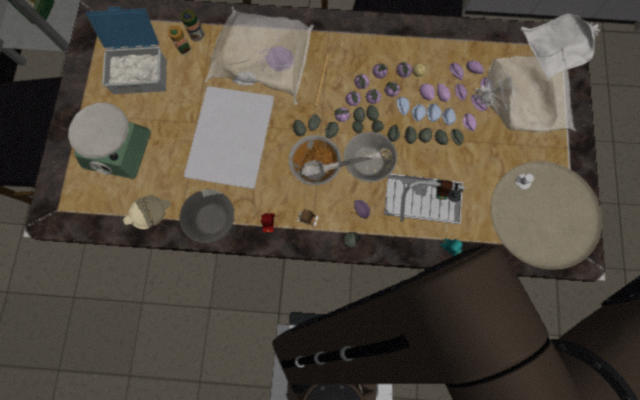

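Side view: red look-alike at (289,195), pale stamp with white face at (300,217), turquoise look-alike at (299,332), green-faced hung stamp on the rail at (373,285). Top view: red (268,222), pale stamp (308,217), turquoise (453,246), hung dark stamp (445,188), rail from about (403,215) to the post (458,190), violet cake (362,209), dark cake (350,240). The pale-handled one at side (300,217) / top (308,217) fits "stamp"; the one on the rail fits "hung_stamp". I'll confirm this in a crop.

```bash
cat > h.py <<'E'
from station import arm
import cv2,numpy as np
from scipy.spatial.transform import Rotation as Ro
def R(f): return Ro.from_euler('xyz',f["orientation"]).as_matrix()
def w(f,p): return R(f)@np.array(p)+f["position"]
def ray(f,uv):
    d=R(f)@np.linalg.inv(f["K"])@np.array([uv[0],uv[1],1.]);return np.array(f["position"]),d/np.linalg.norm(d)
def plane(f,uv,z):
    o,d=ray(f,uv);return o+d*(z-o[2])/d[2]
def tri(L):
    A=0;b=0
    for f,uv in L:
        o,d=ray(f,uv);M=np.eye(3)-np.outer(d,d);A=A+M;b=b+M@o
    return np.linalg.solve(A,b)
def proj(f,P):
    p=R(f).T@(np.array(P)-f["position"]);q=np.array(f["K"])@p;return q[:2]/q[2]
def crop(f,x0,y0,x1,y1,k): return cv2.resize(f["color"][y0:y1,x0:x1,::-1],None,fx=k,fy=k,interpolation=cv2.INTER_CUBIC)
E
python3 - <<'E'
from h import *
s=arm.grab_frame("side");t=arm.grab_frame("top");wr=arm.grab_frame("wrist")
for f in(s,t):
    for q in("stamp","rack","hung_stamp","rail_bend","rail_back","steel_bowl","violet_cake","dark_cake","stamp_bore","hung_stamp_bore"):
        for d in arm.recognise(q,f)[:4]: print(q,np.round(w(f,d["at"]),4),proj(f,w(f,d["at"])).round(),round(d["conf"],2))
st=arm.get_state();Tr=Ro.from_euler('xyz',st["ee_rot"]).as_matrix()
print("cam in tool",Tr.T@(np.array(wr["position"])-st["eef_pos"]),(Tr.T@R(wr)).round(3).tolist(),wr["K"][0])
a=crop(s,250,170,410,350,3.3);b=crop(t,250,165,480,265,3.0)[:,:,:]
h=a.shape[0]
cv2.imwrite("pics/c1.png",a)
c=np.zeros((300+300,800,3),np.uint8)
cc=crop(t,250,165,480,265,3.4);c=cc
cv2.imwrite("pics/c2.png",c[:, :800]);np.save("wk.npy",wr["color"])
E
```

```text
stamp [ 0.3947 -0.0387  0.0148] [288. 250.] 0.64
stamp [0.4383 0.0871 0.0334] [298. 216.] 0.63
stamp [0.4203 0.2012 0.0324] [288. 197.] 0.62
rack [ 0.5166 -0.2576  0.0031] [356. 310.] 0.83
hung_stamp [ 0.536  -0.2779  0.0828] [369. 288.] 0.95
hung_stamp [ 0.3878 -0.316   0.0362] [299. 331.] 0.63
rail_bend [ 0.5221 -0.2557  0.0018] [358. 310.] 0.88
rail_back [ 0.5177 -0.2552  0.001 ] [356. 310.] 0.62
steel_bowl [0.4311 0.4139 0.0302] [285. 167.] 0.69
violet_cake [ 0.5363 -0.2784  0.0799] [369. 289.] 0.57
dark_cake [ 0.3945 -0.0375  0.0134] [288. 250.] 0.59
stamp_bore [0.4221 0.1996 0.0354] [288. 196.] 0.83
stamp_bore [0.443  0.0896 0.0364] [300. 214.] 0.81
hung_stamp_bore [ 0.5344 -0.2789  0.0776] [369. 290.] 0.79
hung_stamp_bore [ 0.3857 -0.3179  0.0339] [298. 333.] 0.7
stamp [0.4166 0.2084 0.041 ] [268. 223.] 0.7
stamp [0.4383 0.0973 0.0368] [308. 218.] 0.52
stamp [ 5.205e-01 -2.207e-01 -4.000e-04] [420. 201.] 0.4
stamp [0.427  0.3932 0.0249] [204. 215.] 0.31
rack [ 0.5211 -0.2198  0.0008] [420. 201.] 0.88
hung_stamp [ 0.5371 -0.2655  0.0919] [444. 188.] 0.59
hung_stamp [ 0.3884 -0.
[... 187 characters left out ...]
.97
steel_bowl [0.4298 0.3941 0.0252] [204. 214.] 0.76
steel_bowl [ 0.5344 -0.2654  0.088 ] [443. 190.] 0.31
violet_cake [ 0.4807 -0.0522  0.0161] [362. 209.] 0.62
violet_cake [0.4257 0.3895 0.0239] [205. 216.] 0.3
dark_cake [ 0.3889 -0.0255  0.0165] [350. 240.] 0.62
stamp_bore [0.4172 0.206  0.0403] [268. 223.] 0.81
stamp_bore [ 0.5359 -0.2641  0.0914] [443. 189.] 0.63
stamp_bore [0.4402 0.0995 0.0407] [307. 217.] 0.6
hung_stamp_bore [ 0.5378 -0.2672  0.0849] [443. 189.] 0.78
hung_stamp_bore [ 0.3911 -0.3029  0.0408] [452. 245.] 0.48
cam in tool [ 0.0745681   0.00118298 -0.15861618] [[0.0, -0.961, -0.277], [1.0, -0.0, 0.001], [-0.001, -0.277, 0.961]] [360.71844748   0.         323.01694008]
```

View pics/c1.png

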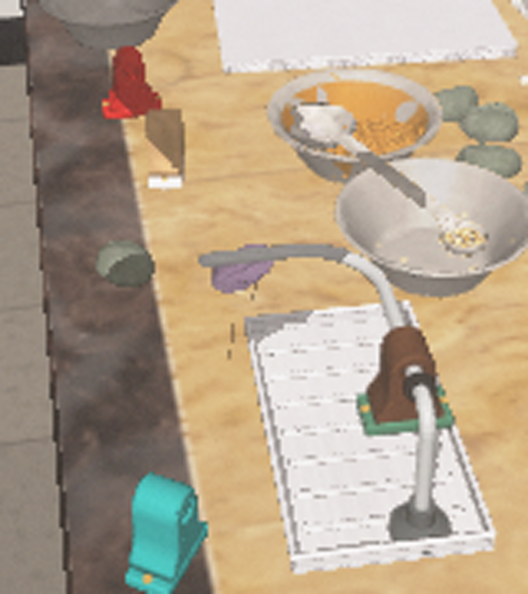

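The crop confirms it: the pale handle with the white face is at side (300,215), while the red one (289,195) and turquoise one (299,332) are decoys. The green-faced hung stamp is on the rail at (373,285). I'll move the wrist camera over the rack.

Emit:
{"api": "servo_tool", "payload": {"deltas": [[-1,0,0,0,0,0,6.6],[-1,0,0,0,0,0,6.6],[-1,-23.3,31.9,-1.6,0,0,0],[-1,-23.3,31.9,-1.6,0,0,0],[-1,-23.3,31.9,-1.6,0,0,0],[-1,-23.3,31.9,-1.6,0,0,0],[-1,-23.3,31.9,-1.6,0,0,0],[-1,-23.3,31.9,-1.6,0,0,0],[-1,-23.3,31.9,-1.6,0,0,0],[-1,-23.3,31.9,-1.6,0,0,0],[-1,-23.3,31.9,-1.6,0,0,0],[-1,-23.3,31.9,-1.6,0,0,0],[-1,-23.3,31.9,-1.6,0,0,0],[-1,-23.3,31.9,-1.6,0,0,0],[-1,-23.3,31.9,-1.6,0,0,0],[-1,-23.3,31.9,-1.6,0,0,0],[-1,0,0,0,0,0,0],[-1,0,0,0,0,0,0],[-1,0,0,0,0,0,0]]}}

```text
t: 3.43
eef_pos: [0.4803, -0.2101, 0.2489]
ee_rot: [3.142, -0.0, -3.14]
force: [0.1, -0.4, -0.3]
width: 0.0875
gripper_force: 0.0
```

```bash
python3 - <<'E'
from h import *
import pickle
s=arm.get_state();print({k:np.round(s[k],4).tolist() for k in("t","q","eef_pos","ee_rot","force")})
f=arm.grab_frame("wrist");pickle.dump(f,open("w1.pkl","wb"));print(f["position"],f["orientation"])
cv2.imwrite("pics/w1.png",f["color"][:,:,::-1])
for q in("rail_bend","hung_stamp","hung_stamp_bore"):
    for d in arm.recognise(q,f)[:2]: print(q,np.round(w(f,d["at"]),4),proj(f,w(f,d["at"])).round(),round(d["conf"],2))
E
```

```text
{'t': 3.4333, 'q': [-0.0378, 0.0949, -0.2823, 0.0, -1.1939, -1.5315], 'eef_pos': [0.4803, -0.2101, 0.2489], 'ee_rot': [3.1416, -0.0003, -3.1401], 'force': [0.1044, -0.4306, -0.2927]}
[ 0.40553474 -0.20900295  0.40752352] [ 2.86097381e+00 -5.73702099e-04  1.57250154e+00]
rail_bend [ 0.5207 -0.2154  0.0027] [317. 198.] 0.93
hung_stamp [ 0.5344 -0.2662  0.0979] [261. 240.] 0.89
hung_stamp [ 0.3958 -0.3028  0.0571] [221.  84.] 0.81
hung_stamp_bore [ 0.3966 -0.2987  0.0575] [226.  85.] 0.92
hung_stamp_bore [ 0.5318 -0.2625  0.0972] [265. 237.] 0.76
```

View pics/w1.png

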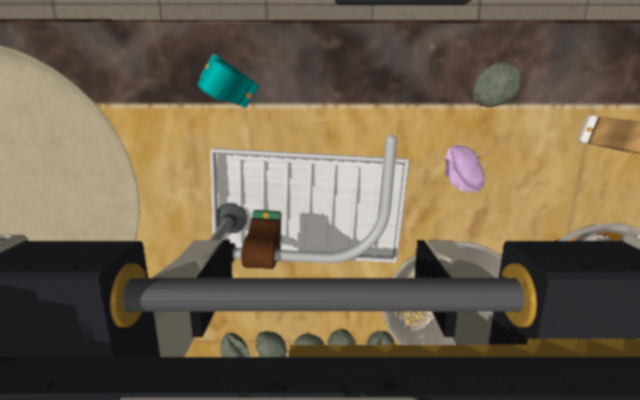

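Wrist view: free rail end at (390,140), front run down to (388,195), bend to the back run near row 257, hung stamp at (262,240), tray corners (212,150), (408,160) and (397,262). The loose stamp shows at (590–640,135). I'll go over it and turn the tool half round, since the wrist range needs yaw 0.

Emit:
{"api": "servo_tool", "payload": {"deltas": [[-1,5,38.4,0,0,0,0],[-1,5,38.4,0,0,0,0],[-1,5,38.4,0,0,0,0],[-1,5,38.4,0,0,0,0],[-1,5,38.4,0,0,0,0],[-1,5,38.4,0,0,0,0],[-1,5,38.4,0,0,0,0],[-1,5,38.4,0,0,0,0],[-1,0,0,0,0,0,-7.1],[-1,0,0,0,0,0,-7.1],[-1,0,0,0,0,0,-7.1],[-1,0,0,0,0,0,-7.1],[-1,0,0,0,0,0,-7.1],[-1,0,0,0,0,0,-7.1],[-1,0,0,0,0,0,-7.1],[-1,0,0,0,0,0,-7.1],[-1,0,0,0,0,0,-7.1],[-1,0,0,0,0,0,-7.1],[-1,0,0,0,0,0,-7.1],[-1,0,0,0,0,0,-7.1]]}}

```text
t: 5.3
eef_pos: [0.4403, 0.0959, 0.249]
ee_rot: [-3.141, 0.0, -1.65]
force: [-0.2, -0.3, -0.5]
width: 0.0874
gripper_force: 0.0
```

Emit:
{"api": "servo_tool", "payload": {"deltas": [[-1,0,0,0,0,0,-7.1],[-1,0,0,0,0,0,-7.1],[-1,0,0,0,0,0,-7.1],[-1,0,0,0,0,0,-7.1],[-1,0,0,0,0,0,-7.1],[-1,0,0,0,0,0,-7.1],[-1,0,0,0,0,0,-7.1],[-1,0,0,0,0,0,-7.1],[-1,0,0,0,0,0,-7.1],[-1,0,0,0,0,0,-7.1],[-1,0,0,0,0,0,-7.1],[-1,0,0,0,0,0,-7.1],[-1,0,0,0,0,0,0],[-1,0,0,0,0,0,0],[-1,0,0,0,0,0,0]]}}

```text
t: 6.55
eef_pos: [0.4403, 0.0963, 0.249]
ee_rot: [-3.142, -0.0, -0.172]
force: [0.8, -0.1, -0.5]
width: 0.0875
gripper_force: 0.0
```

```bash
python3 - <<'E'
from h import *
import pickle
s=arm.get_state();print({k:np.round(s[k],4).tolist() for k in("t","q","eef_pos","ee_rot","force")})
f=arm.grab_frame("wrist");pickle.dump(f,open("w2.pkl","wb"));print(f["position"],f["orientation"])
for q in("stamp","stamp_bore"):
    for d in arm.recognise(q,f)[:2]: print(q,np.round(w(f,d["at"]),4),proj(f,w(f,d["at"])).round(),round(d["conf"],2))
cv2.imwrite("pics/w2.png",crop(f,160,40,480,260,2.4))
E
```

```text
{'t': 6.55, 'q': [0.655, -0.0371, -0.4194, 0.0, -1.1884, 0.7436], 'eef_pos': [0.4403, 0.0963, 0.249], 'ee_rot': [-3.1415, -0.0001, -0.1722], 'force': [0.8034, -0.0525, -0.5196]}
[0.51408954 0.08471277 0.40762462] [ 2.86040607e+00  6.30416119e-04 -1.74284829e+00]
stamp [0.4404 0.0987 0.052 ] [322. 173.] 0.97
stamp [0.4275 0.2095 0.0453] [220. 201.] 0.56
stamp_bore [0.4324 0.2079 0.0434] [221. 196.] 0.82
stamp_bore [0.4499 0.102  0.0561] [317. 165.] 0.73
```

View pics/w2.png

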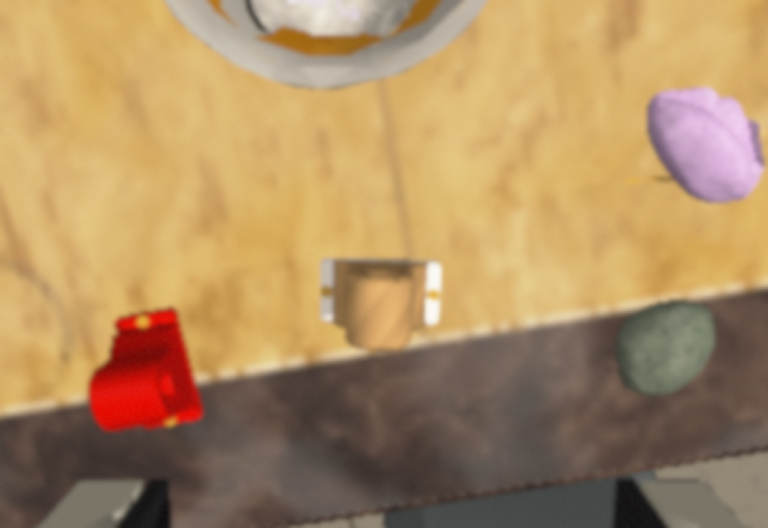

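The stamp is seen from above at crop (381,292), with its white face ends at (327,291) and (433,294). It is nearly square to the tool; the red decoy is at (145,365).

```bash
python3 - <<'E'
from h import *
import pickle
f=pickle.load(open("w2.pkl","rb"))
c=[plane(f,(160+u/2.4,40+v/2.4),.012) for u,v in((321,259),(321,325),(441,262),(441,327))]
c=np.array(c);print(c.round(4)); m=c.mean(0);print(m)
d=(c[2]+c[3]-c[0]-c[1]);print("y-axis angle",np.degrees(np.arctan2(d[1],d[0])),np.linalg.norm(d)/2, np.linalg.norm(c[0]-c[1]))
s=arm.get_state();T=Ro.from_euler('xyz',s["ee_rot"]).as_matrix();print("tool delta mm",T.T@(m-s["eef_pos"])*1000)
E
```

```text
[[0.4646 0.1261 0.012 ]
 [0.4343 0.1321 0.012 ]
 [0.4538 0.0723 0.012 ]
 [0.4238 0.0771 0.012 ]]
[0.44413985 0.10191385 0.012     ]
y-axis angle -101.0531366691678 0.05545794702540241 0.03081741808621964
tool delta mm [  2.93113051  -5.84915924 236.96223128]
```

Emit:
{"api": "servo_tool", "payload": {"deltas": [[-1,3,-5.8,32,0,0,1],[-1,0,0,32,0,0,0],[-1,0,0,32,0,0,0],[-1,0,0,33,0,0,0],[-1,0,0,0,0,0,0],[-1,0,0,0,0,0,0]]}}

```text
t: 7.2
eef_pos: [0.4436, 0.1014, 0.1194]
ee_rot: [3.139, 0.002, -0.185]
force: [-0.3, 0.4, 0.7]
width: 0.0877
gripper_force: 0.0
```

```bash
python3 - <<'E'
from h import *
import pickle
s=arm.get_state();print({k:np.round(s[k],4).tolist() for k in("t","eef_pos","ee_rot")})
f=arm.grab_frame("wrist");pickle.dump(f,open("w3.pkl","wb"))
print([(proj(f,p)).round(1) for p in ((.4646,.1261,.012),(.4238,.0771,.012),(.444,.102,.064))])
cv2.imwrite("pics/w3.png",crop(f,200,20,440,260,2.4))
E
```

```text
{'t': 7.2, 'eef_pos': [0.4436, 0.1014, 0.1194], 'ee_rot': [3.1385, 0.0023, -0.1852]}
[array([287. , 175.4]), array([359.7, 214.5]), array([323.8, 218. ])]
```

View pics/w3.png

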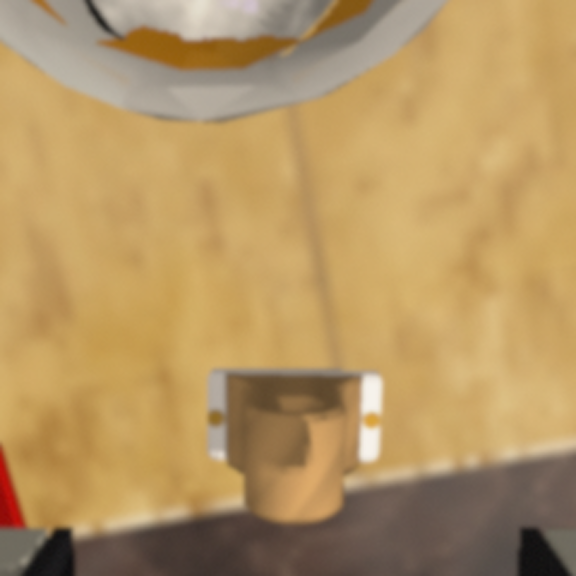

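The second view agrees with the predicted corners to about 1 mm: TL predicted (209,373), seen (208,370). That confirms the height of 12 mm for the face. Descending to grasp.

Emit:
{"api": "servo_tool", "payload": {"deltas": [[-1,1,0,30,0,0,0],[-1,0,0,30,0,0,0],[-1,0,0,25,0,0,0],[-1,0,0,8.5,0,0,0],[-1,0,0,0,0,0,0],[1,0,0,0,0,0,0],[1,0,0,0,0,0,0],[1,0,0,0,0,0,0],[1,0,0,0,0,0,0],[1,0,0,0,0,0,0],[1,0,0,0,0,0,0]], "squeeze": 10}}

```text
t: 8.17
eef_pos: [0.4454, 0.1021, 0.027]
ee_rot: [-3.141, -0.001, -0.185]
force: [-0.7, -0.3, -0.4]
width: 0.0531
gripper_force: 0.0
```

Emit:
{"api": "servo_tool", "payload": {"deltas": [[1,0,0,0,0,0,0],[1,0,0,0,0,0,0],[1,0,0,0,0,0,0],[1,0,0,0,0,0,0],[1,0,0,0,0,0,0],[1,0,0,0,0,0,0],[1,0,0,0,0,0,0],[1,0,0,0,0,0,0]]}}

```text
t: 8.83
eef_pos: [0.4451, 0.1018, 0.0264]
ee_rot: [3.141, 0.0, -0.185]
force: [0.7, -0.2, 0.9]
width: 0.0281
gripper_force: 10.0
```

Gripped (28.1 mm, 10 N). Lifting and moving to a viewpoint on the rail from the front.

Emit:
{"api": "servo_tool", "payload": {"deltas": [[1,0,0,-15,0,0,0],[1,0,0,-35,0,0,0],[1,0,0,-40,0,0,0],[1,0,0,-40,0,0,-5.3],[1,0,0,-40,0,0,-5.3],[1,0,0,-40,0,0,0],[1,0,0,-14,0,0,0],[1,-9.3,37.4,0,0,0,0],[1,-9.3,37.4,0,0,0,0],[1,-9.3,37.4,0,0,0,0],[1,-9.3,37.4,0,0,0,0],[1,-9.3,37.4,0,0,0,0],[1,-9.3,37.4,0,0,0,0],[1,-9.3,37.4,0,0,0,0],[1,0,0,0,0,0,0],[1,0,0,0,0,0,0],[1,0,0,0,0,0,0]]}}

```text
t: 10.25
eef_pos: [0.3799, -0.1601, 0.2503]
ee_rot: [-3.141, 0.0, -0.001]
force: [-0.1, -0.1, -0.2]
width: 0.0278
gripper_force: 10.0
```

```bash
python3 - <<'E'
from h import *
import pickle
s=arm.get_state();print({k:np.round(s[k],4).tolist() for k in("t","q","eef_pos","ee_rot","force","width")})
f=arm.grab_frame("wrist");pickle.dump(f,open("w4.pkl","wb"));print(f["position"])
g=pickle.load(open("w1.pkl","rb"))
a=crop(g,210,120,430,280,2.5);b=crop(f,200,0,520,240,2.5)
cv2.imwrite("pics/w4.png",b);cv2.imwrite("pics/w1c.png",crop(g,200,125,420,275,3.6))
E
```

```text
{'t': 10.25, 'q': [0.0846, -0.1114, -0.4829, -0.0003, -1.1995, 1.485], 'eef_pos': [0.3799, -0.1601, 0.2503], 'ee_rot': [-3.1413, 0.0002, -0.0013], 'force': [-0.1263, -0.1028, -0.2374], 'width': 0.0278}
[ 0.45485576 -0.15906845  0.40885436]
```

View pics/w4.png

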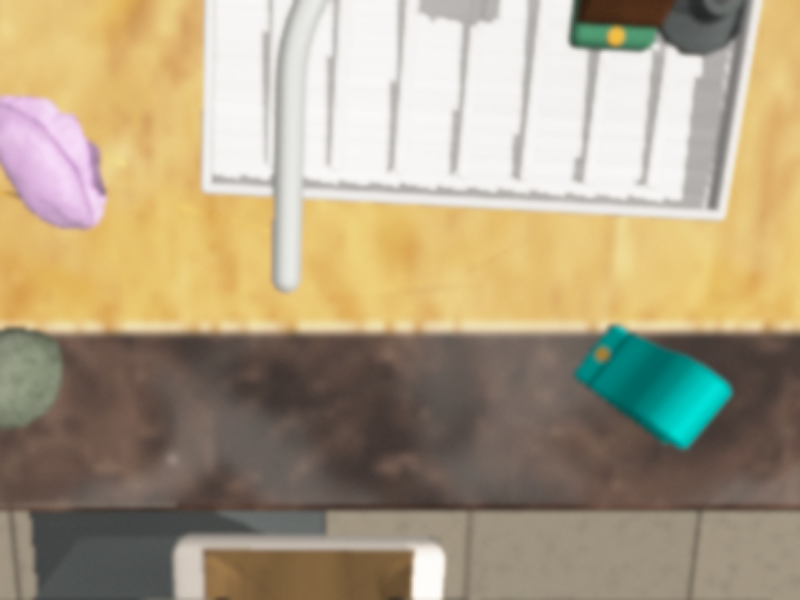

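View pics/w1c.png

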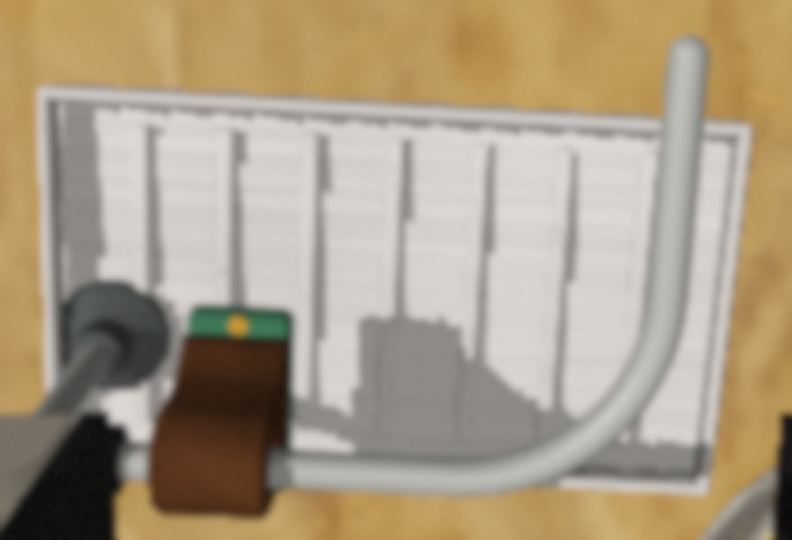

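w4 crop: rail tip at (286,291), front run centreline (286.5,280), (288.5,200), (291,110), tray's near corners (204,190) and (723,217). w1 crop: tip (690,35), front run (687,100), (681,200), back run (300,469), (450,474), tray corners (40,90), (750,127), (707,492).

```bash
python3 - <<'E'
from h import *
import pickle
f=pickle.load(open("w4.pkl","rb"));g=pickle.load(open("w1.pkl","rb"))
F=lambda u,v:(200+u/2.5,v/2.5);G=lambda u,v:(200+u/3.6,125+v/3.6)
print("tip tri",tri([(f,F(286,291)),(g,G(690,35))]))
P=lambda h,uv,z:plane(h,uv,z).round(4)
print("w4 tip/front",[P(f,F(*p),.1)[:2] for p in((286,291),(286.5,280),(288.5,200),(291,110))])
print("w1 tip/front",[P(g,G(*p),.1)[:2] for p in((690,35),(687,100),(681,200))])
print("w1 back",[P(g,G(*p),.1)[:2] for p in((300,469),(450,474))])
print("tray w4",[P(f,F(*p),.014)[:2] for p in((204,190),(723,217))])
print("tray w1",[P(g,G(*p),.014)[:2] for p in((40,90),(750,127),(707,492))])
# edge profiles, subpixel
def edges(h,rows=None,cols=None,lo=0,hi=0):
    I=cv2.cvtColor(h["color"],cv2.COLOR_RGB2LAB).astype(int)
    for r in rows or []: print(r,I[r,lo:hi,2].tolist())
edges(f,[84,100],None,300,330);edges(g,[141,150],None,380,405)
E
```

```text
tip tri [ 0.43748288 -0.15147214  0.10244109]
w4 tip/front [array([ 0.4375, -0.1516]), array([ 0.4411, -0.1518]), array([ 0.4664, -0.1526]), array([ 0.4936, -0.1536])]
w1 tip/front [array([ 0.4376, -0.1508]), array([ 0.4529, -0.1507]), array([ 0.4772, -0.1509])]
w1 back [array([ 0.5486, -0.2454]), array([ 0.5499, -0.2067])]
tray w4 [array([ 0.4736, -0.1158]), array([ 0.4627, -0.3324])]
tray w1 [array([ 0.4634, -0.3309]), array([ 0.4743, -0.1147]), array([ 0.5967, -0.1208])]
84 [174, 175, 175, 175, 175, 175, 175, 175, 169, 154, 138, 131, 131, 131, 130, 130, 130, 130, 130, 134, 143, 158, 170, 173, 173, 174, 173, 172, 173, 172]
100 [174, 174, 174, 174, 174, 173, 173, 169, 156, 140, 132, 131, 131, 130, 130, 130, 130, 130, 130, 137, 149, 165, 172, 174, 173, 173, 173, 174, 173, 173]
141 [167, 168, 168, 167, 160, 147, 135, 131, 131, 131, 131, 131, 130, 131, 131, 133, 140, 155, 164, 167, 168, 168, 168, 169, 169]
150 [168, 168, 167, 160, 147, 135, 132, 131, 131, 131, 131, 131, 131, 131, 131, 138, 151, 163, 167, 168, 168, 168, 169, 169, 170]
```

Model: rack yaw −0.050 rad, origin (0.5007,−0.2027), tray 217×122.5 mm as stated, rail tip (0.4375,−0.151), front-run heading about −0.034 rad (α≈+0.016). The triangulated tip height is 0.102, against 0.100 given. Approaching in front of the tip.

Emit:
{"api": "servo_tool", "payload": {"deltas": [[1,7.6,-3.3,34.8,0,0,0],[1,7.5,-3.3,34.8,0,0,0],[1,7.5,-3.3,34.8,0,0,1.9],[1,0,0,34.8,0,0,0],[1,0,0,34.7,0,0,0],[1,0,0,0,0,0,0],[1,0,0,0,0,0,0],[1,0,0,0,0,0,0]]}}

```text
t: 10.97
eef_pos: [0.4043, -0.1493, 0.0781]
ee_rot: [3.141, -0.001, -0.03]
force: [1.8, 0.2, -0.4]
width: 0.0279
gripper_force: 10.0
```

```bash
python3 - <<'E'
from h import *
import pickle
s=arm.get_state();print({k:np.round(s[k],4).tolist() for k in("t","q","eef_pos","ee_rot","force","width")})
f=arm.grab_frame("wrist");pickle.dump(f,open("w5.pkl","wb"));print(f["position"])
cv2.imwrite("pics/w5.png",crop(f,220,60,420,260,3))
E
```

```text
{'t': 10.9667, 'q': [0.1079, 0.1172, -0.7069, 0.0008, -0.7455, 1.4319], 'eef_pos': [0.4043, -0.1493, 0.0781], 'ee_rot': [3.1412, -0.0013, -0.0304], 'force': [1.788, 0.2369, -0.3881], 'width': 0.0279}
[ 0.4789455  -0.15031338  0.23679449]
```

View pics/w5.png

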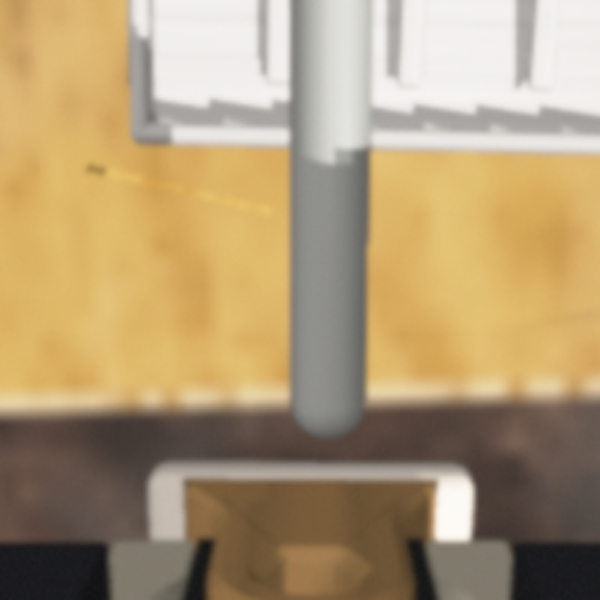

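The held stamp is centred at crop column 311 and the rail at 328.5 near its tip (row 380) and 331 at row 100. So the rail lies about 2.3 mm to tool +y, part of that being servo lag. Computing the heading and path.

```bash
cat > path.py <<'E'
from h import *
def rail(s,tip,h,arc=np.pi/2,back=None):
    """pose (x,y,heading) at arclength s(m) from the tip"""
    u=lambda a:np.array([np.cos(a),np.sin(a)])
    if s<=.065: return *(tip+s*u(h)),h
    c=tip+.065*u(h)+.05*u(h-np.pi/2)
    a=min((s-.065)/.05,np.pi/2)
    p=c+.05*u(h+np.pi/2-a)
    if (s-.065)/.05<=np.pi/2: return *p,h-a
    hb=-np.pi/2-.0503 if back is None else back
    return *(p+(s-.065-.05*np.pi/2)*u(hb)),hb
E
python3 - <<'E'
from path import *
import pickle
f=pickle.load(open("w5.pkl","rb"));C=lambda u,v:(220+u/3,60+v/3)
b=np.array([.0000,-.0011,0])
pts=[plane(f,C(u,v),.1)+b for u,v in((328.5,380),(329.5,270),(330,200),(331,100),(331.5,20))]
print(np.round(pts,4)[:,:2]);print("heading",np.polyfit(np.array(pts)[:,0],np.array(pts)[:,1],1))
print("tip end",plane(f,C(328,437),.1)+b)
# automatic edges
L=cv2.cvtColor(f["color"],cv2.COLOR_RGB2LAB)[:,:,2].astype(float)
q=[]
for r in range(120,186,5):
    g=np.diff(cv2.GaussianBlur(L[r:r+1,300:360],(5,1),0)[0]);i=np.argmin(g[:25]);j=np.argmax(g[25:])+25
    sub=lambda g,k:k+.5*(g[k-1]-g[k+1])/(g[k-1]-2*g[k]+g[k+1])
    e=(sub(-g,i)+sub(g,j))/2+300.5;q.append(plane(f,(e,r),.1)+b)
q=np.array(q);print(np.polyfit(q[:,0],q[:,1],1),np.polyval(np.polyfit(q[:,0],q[:,1],1),.4375))
for s in (0,.065,.1,.065+.05*np.pi/2): print(s,np.round(rail(s,np.array([.4375,-.1525]),-.034),4))
E
```

```text
[[ 0.4446 -0.1529]
 [ 0.459  -0.1534]
 [ 0.4677 -0.1537]
 [ 0.4796 -0.1541]
 [ 0.4887 -0.1544]]
heading [-0.03339887 -0.13804315]
tip end [ 0.43685325 -0.15262778  0.1       ]
[-0.03527969 -0.13690775] -0.1523426119085745
0 [ 0.4375 -0.1525 -0.034 ]
0.065 [ 0.5025 -0.1547 -0.034 ]
0.1 [ 0.5343 -0.1676 -0.734 ]
0.14353981633974483 [ 0.5507 -0.2064 -1.6048]
```

Emit:
{"api": "servo_tool", "payload": {"deltas": [[1,0,1.1,0,0,0,0],[1,0,0,0,0,0,0],[1,0,0,0,0,0,0],[1,0,0,0,0,0,0]], "squeeze": 8}}

```text
t: 11.35
eef_pos: [0.4032, -0.1512, 0.0774]
ee_rot: [-3.141, -0.002, -0.033]
force: [0.2, -0.4, -0.5]
width: 0.0283
gripper_force: 8.0
```

```bash
python3 -c "
from h import *
s=arm.get_state();print({k:np.round(s[k],4).tolist() for k in('t','eef_pos','ee_rot','force','moment')})"
```

```text
{'t': 11.35, 'eef_pos': [0.4032, -0.1512, 0.0774], 'ee_rot': [-3.1414, -0.0018, -0.033], 'force': [0.2255, -0.4092, -0.4507], 'moment': [-0.1188, 0.131, 0.0514]}
```

Emit:
{"api": "servo_tool", "payload": {"deltas": [[1,5,0,0,0,0,0],[1,5,0,0,0,0,0],[1,4,0,0,0,0,0],[1,3,0,0,0,0,0],[1,3,0,0,0,0,0],[1,2,0,0,0,0,0],[1,1,0,0,0,0,0],[1,0,0,0,0,0,0],[1,0,0,0,0,0,0]]}}

```text
t: 12.1
eef_pos: [0.4256, -0.1519, 0.0765]
ee_rot: [-3.142, 0.0, -0.033]
force: [-0.1, 0.2, -1.3]
width: 0.0279
gripper_force: 8.0
```

Emit:
{"api": "servo_tool", "payload": {"deltas": [[1,2,0.1,0,0,0,0],[1,2,0,0,0,0,0],[1,2,0,0,0,0,0],[1,2,0,0,0,0,0],[1,2,0,0,0,0,0],[1,2,0,0,0,0,0],[1,0,0,0,0,0,0],[1,0,0,0,0,0,0]]}}

```text
t: 12.77
eef_pos: [0.4377, -0.1524, 0.0765]
ee_rot: [3.142, 0.0, -0.033]
force: [-0.8, 0.6, -1.5]
width: 0.0279
gripper_force: 8.0
```

```bash
python3 -c "
from h import *
s=arm.get_state();print({k:np.round(s[k],4).tolist() for k in('t','eef_pos','ee_rot','force','moment')})
f=arm.grab_frame('wrist');cv2.imwrite('pics/w6.png',crop(f,220,100,420,260,3))
s=arm.get_state();print({k:np.round(s[k],4).tolist() for k in('t','eef_pos','ee_rot','force','moment')})
"
```

```text
{'t': 12.7667, 'eef_pos': [0.4377, -0.1524, 0.0765], 'ee_rot': [3.1416, 0.0002, -0.0328], 'force': [-0.8129, 0.6176, -1.5426], 'moment': [-0.0235, 0.1681, 0.063]}
{'t': 12.8167, 'eef_pos': [0.4376, -0.1524, 0.0765], 'ee_rot': [-3.1416, 0.0002, -0.0328], 'force': [-0.5322, 0.1859, -2.0633], 'moment': [-0.1141, 0.1591, 0.0354]}
```

View pics/w6.png

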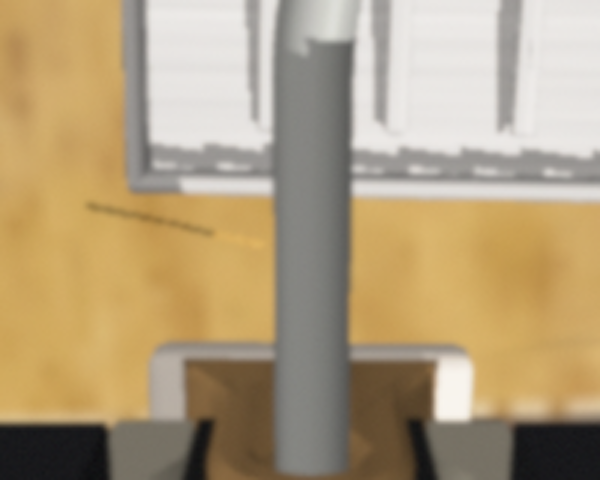

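The rail has entered the bore, centred (column 312 against stamp 311), with no pressing. Sliding along the front run.

Emit:
{"api": "servo_tool", "payload": {"deltas": [[1,3,0,0,0,0,0],[1,3,0,0,0,0,0],[1,3,0,0,0,0,0],[1,3,0,0,0,0,0],[1,3,0,0,0,0,0],[1,3,0,0,0,0,0],[1,3,0,0,0,0,0],[1,3,0,0,0,0,0]]}}

```text
t: 13.48
eef_pos: [0.462, -0.1532, 0.0765]
ee_rot: [3.142, 0.0, -0.033]
force: [-0.7, -0.2, -1.2]
width: 0.0279
gripper_force: 8.0
```

Emit:
{"api": "servo_tool", "payload": {"deltas": [[1,3,0,0,0,0,0],[1,3,0,0,0,0,0],[1,3,0,0,0,0,0],[1,3,0,0,0,0,0],[1,3,0,0,0,0,0],[1,3,0,0,0,0,0],[1,3,0,0,0,0,0],[1,1,0,0,0,0,0],[1,0,0,0,0,0,0],[1,0,0,0,0,0,0]]}}

```text
t: 14.32
eef_pos: [0.4836, -0.1539, 0.0765]
ee_rot: [-3.142, 0.0, -0.033]
force: [0.3, -0.4, -1.5]
width: 0.0283
gripper_force: 8.0
```

```bash
cat >> path.py <<'E'
TIP=np.array([.4375,-.1525]);H=-.034
def bore(s):
    """best bore pose with centre at arclength s: fit chord to the rail over +-15 mm"""
    P=np.array([rail(s+d,TIP,H)[:2] for d in np.linspace(-.015,.015,31)])
    a=rail(s,TIP,H)[2]
    n=np.array([-np.sin(a),np.cos(a)]);t=np.array([np.cos(a),np.sin(a)])
    u=(P-P[15])@t;v=(P-P[15])@n
    k=np.polyfit(u,v,1)
    best=min(((np.ptp(v-m*u),m) for m in np.linspace(k[0]-.15,k[0]+.15,61)))
    m=best[1];r=v-m*u;off=(r.max()+r.min())/2
    return np.array([*(P[15]+n*off),a+np.arctan(m)]),best[0]
def rows(s0,s1,n,p0=None):
    """tool-frame rows (mm,deg) from bore pose at s0 (or p0) to s1"""
    prev=bore(s0)[0] if p0 is None else np.array(p0)
    for s in np.linspace(s0,s1,n+1)[1:]:
        q=bore(s)[0];d=q[:2]-prev[:2];c,sn=np.cos(prev[2]),np.sin(prev[2])
        # tool x=(c,s), tool y=(s,-c)
        print([round(1000*(d@[c,sn]),1),round(1000*(d@[sn,-c]),1),round(np.degrees(prev[2]-q[2]),1)],end=' ')
        prev=q
    print('->',q.round(4))
E
python3 - <<'E'
from path import *
s=arm.get_state();print({k:np.round(s[k],4).tolist() for k in('t','q','eef_pos','ee_rot','force','moment')})
for x in np.arange(.045,.165,.01):print(round(x,3),bore(x)[0].round(4),round(bore(x)[1]*1000,2))
E
```

```text
{'t': 14.3167, 'q': [0.0794, 0.2399, -0.5479, -0.0001, -0.7831, 1.4586], 'eef_pos': [0.4836, -0.1539, 0.0765], 'ee_rot': [-3.1416, 0.0002, -0.0329], 'force': [0.2985, -0.3838, -1.5057], 'moment': [-0.0644, 0.1246, 0.0344]}
0.045 [ 0.4825 -0.154  -0.034 ] 0.0
0.055 [ 0.4925 -0.1544 -0.0421] 0.21
0.065 [ 0.5024 -0.1552 -0.1067] 1.29
0.075 [ 0.5121 -0.1571 -0.242 ] 2.11
0.085 [ 0.5213 -0.1603 -0.434 ] 2.23
0.095 [ 0.5297 -0.1653 -0.634 ] 2.23
0.105 [ 0.537  -0.1718 -0.834 ] 2.23
0.115 [ 0.5428 -0.1797 -1.034 ] 2.23
0.125 [ 0.5469 -0.1885 -1.234 ] 2.23
0.135 [ 0.5493 -0.198  -1.4251] 2.1
0.145 [ 0.5502 -0.2078 -1.5549] 1.22
0.155 [ 0.5501 -0.2178 -1.6191] 0.17
```

```bash
python3 - <<'E'
from path import *
import pickle
f=pickle.load(open("w5.pkl","rb"));C=lambda u,v:(220+u/3,60+v/3)
T=np.array([.4043,-.1493,.0781])
for v,z in((480,.0781-.0144),(463,.0781-.0264)): print(1000*(plane(f,C(311,v),z)-T+[0,-.0011,0]))
f4=pickle.load(open("w4.pkl","rb"));C=lambda u,v:(200+u/2.5,v/2.5);T=np.array([.3799,-.1601,.2503])
for v,z in((549,.2503-.0144),(535,.2503-.0264)): print(1000*(plane(f4,C(310,v),z)-T))
rows(.0465,.075,14,(.4836,-.1539,-.033))
E
```

```text
[ 13.86012147  -0.58145752 -14.4       ]
[ 12.88535497  -0.57131546 -26.4       ]
[ 14.11998779   0.74559011 -14.4       ]
[ 13.10061338   0.72466308 -26.4       ]
[np.float64(2.4), np.float64(0.2), np.float64(0.1)] [np.float64(2.0), np.float64(0.0), np.float64(0.0)] [np.float64(2.0), np.float64(0.0), np.float64(0.0)] [np.float64(2.0), np.float64(-0.0), np.float64(0.4)] [np.float64(2.0), np.float64(0.1), np.float64(0.2)] [np.float64(2.0), np.float64(0.0), np.float64(0.7)] [np.float64(2.0), np.float64(0.0), np.float64(0.9)] [np.float64(2.0), np.float64(0.1), np.float64(0.8)] [np.float64(2.0), np.float64(0.1), np.float64(1.0)] [np.float64(2.0), np.float64(0.1), np.float64(1.3)] [np.float64(2.0), np.float64(0.1), np.float64(1.5)] [np.float64(2.0), np.float64(0.1), np.float64(1.4)] [np.float64(2.0), np.float64(0.1), np.float64(1.9)] [np.float64(2.0), np.float64(0.1), np.float64(1.8)] -> [ 0.5121 -0.1571 -0.242 ]
```

```bash
cat >> path.py <<'E'
_b=bore
def bore(s,OFF=.001):
    q,r=_b(s);return np.array([*(q[:2]+OFF*np.array([np.cos(q[2]),np.sin(q[2])])),q[2]]),r
def rows(s0,s1,n,p0=None):
    prev=bore(s0)[0] if p0 is None else np.array(p0)
    o=[]
    for s in np.linspace(s0,s1,n+1)[1:]:
        q=bore(s)[0];d=q[:2]-prev[:2];c,sn=np.cos(prev[2]),np.sin(prev[2])
        o.append([1,float(round(1000*(d@[c,sn]),1)),float(round(1000*(d@[sn,-c]),1)),0,0,0,float(round(np.degrees(prev[2]-q[2]),1))]);prev=q
    print(o,'->',q.round(4))
E
python3 - <<'E'
from path import *
rows(.0455,.0775,16,(.4836,-.1539,-.033));rows(.0775,.0975,10)
for s in np.arange(.06,.16,.01): print(s.round(3),bore(s)[0].round(4))
E
```

```text
[[1, 2.4, 0.2, 0, 0, 0, 0.1], [1, 2.0, 0.0, 0, 0, 0, -0.0], [1, 2.0, 0.0, 0, 0, 0, 0.0], [1, 2.0, 0.0, 0, 0, 0, 0.1], [1, 2.0, -0.0, 0, 0, 0, 0.4], [1, 2.0, 0.0, 0, 0, 0, 0.6], [1, 2.0, 0.1, 0, 0, 0, 0.5], [1, 2.0, 0.0, 0, 0, 0, 0.9], [1, 2.0, 0.1, 0, 0, 0, 0.9], [1, 2.0, 0.1, 0, 0, 0, 1.1], [1, 2.0, 0.1, 0, 0, 0, 1.3], [1, 2.0, 0.1, 0, 0, 0, 1.5], [1, 2.0, 0.1, 0, 0, 0, 1.4], [1, 2.0, 0.1, 0, 0, 0, 1.9], [1, 2.0, 0.1, 0, 0, 0, 1.8], [1, 2.0, 0.1, 0, 0, 0, 1.9]] -> [ 0.5154 -0.158  -0.2845]
[[1, 2.0, 0.1, 0, 0, 0, 2.3], [1, 2.0, 0.1, 0, 0, 0, 2.3], [1, 2.0, 0.1, 0, 0, 0, 2.3], [1, 2.0, 0.1, 0, 0, 0, 2.3], [1, 2.0, 0.1, 0, 0, 0, 2.3], [1, 2.0, 0.1, 0, 0, 0, 2.3], [1, 2.0, 0.1, 0, 0, 0, 2.3], [1, 2.0, 0.1, 0, 0, 0, 2.3], [1, 2.0, 0.1, 0, 0, 0, 2.3], [1, 2.0, 0.1, 0, 0, 0, 2.3]] -> [ 0.5324 -0.1674 -0.684 ]
0.06 [ 0.4985 -0.1548 -0.0639]
0.07 [ 0.5083 -0.1562 -0.1686]
0.08 [ 0.5177 -0.1588 -0.334 ]
0.09 [ 0.5265 -0.1631 -0.534 ]
0.1 [ 0.5342 -0.1691 -0.734 ]
0.11 [ 0.5407 -0.1764 -0.934 ]
0.12 [ 0.5455 -0.1849 -1.134 ]
0.13 [ 0.5485 -0.1942 -1.334 ]
0.14 [ 0.55   -0.2039 -1.4961]
0.15 [ 0.5502 -0.2138 -1.5947]
```

Emit:
{"api": "servo_tool", "payload": {"deltas": [[1,2.4,0.2,0,0,0,0.1],[1,2,0,0,0,0,0],[1,2,0,0,0,0,0],[1,2,0,0,0,0,0.1],[1,2,0,0,0,0,0.4],[1,2,0,0,0,0,0.6],[1,2,0.1,0,0,0,0.5],[1,2,0,0,0,0,0.9],[1,0,0,0,0,0,0]]}}

```text
t: 15.07
eef_pos: [0.5005, -0.1549, 0.0766]
ee_rot: [3.142, -0.0, -0.08]
force: [0.4, 0.3, -0.8]
width: 0.0277
gripper_force: 8.0
```

Emit:
{"api": "servo_tool", "payload": {"deltas": [[1,2,0.1,0,0,0,0.9],[1,2,0.1,0,0,0,1.1],[1,2,0.1,0,0,0,1.3],[1,2,0.1,0,0,0,1.5],[1,0,0,0,0,0,0]]}}

```text
t: 15.48
eef_pos: [0.5085, -0.1562, 0.0766]
ee_rot: [3.142, -0.0, -0.164]
force: [-0.3, -0.3, -0.9]
width: 0.0279
gripper_force: 8.0
```

On the model path with no contact force. Continuing round the bend.

Emit:
{"api": "servo_tool", "payload": {"deltas": [[1,2,0.1,0,0,0,1.5],[1,2,0.1,0,0,0,1.8],[1,2,0.1,0,0,0,1.8],[1,2,0.1,0,0,0,1.9],[1,0,0,0,0,0,0]]}}

```text
t: 15.9
eef_pos: [0.5158, -0.1583, 0.0765]
ee_rot: [3.141, 0.0, -0.286]
force: [0.2, -1.5, 0.1]
width: 0.0281
gripper_force: 8.0
```

Emit:
{"api": "servo_tool", "payload": {"deltas": [[1,2,0.1,0,0,0,2.3],[1,2,0.1,0,0,0,2.3],[1,2,0.1,0,0,0,2.3],[1,0,0,0,0,0,0]]}}

```text
t: 16.23
eef_pos: [0.5213, -0.1604, 0.0765]
ee_rot: [3.141, 0.0, -0.405]
force: [-1.3, -1.7, -1.1]
width: 0.0278
gripper_force: 8.0
```

Slight inward push (about 2 N), so I'm giving way inward (tool +y) a little.

Emit:
{"api": "servo_tool", "payload": {"deltas": [[1,1.5,0.3,0,0,0,2.3],[1,2,0.2,0,0,0,2.3],[1,2,0.1,0,0,0,2.3],[1,0,0,0,0,0,0]]}}

```text
t: 16.57
eef_pos: [0.5262, -0.1633, 0.0766]
ee_rot: [-3.142, -0.0, -0.525]
force: [-0.5, 0.2, -0.8]
width: 0.0281
gripper_force: 8.0
```

```bash
cat > st.py <<'E'
from path import *
import sys
s=arm.get_state();p=s["eef_pos"];h=s["ee_rot"][2]
t=np.array([np.cos(h),np.sin(h)]);y=np.array([np.sin(h),-np.cos(h)])
from scipy.optimize import minimize_scalar as M
r=M(lambda a:np.sum((bore(a)[0][:2]-p[:2])**2),bounds=(0,.24),method='bounded').x
q=bore(r)[0];d=(q[:2]-p[:2])*1000;F=np.array(s["force"])
print("t",round(s["t"],2),"s",round(r,4),"off tool y %.2f"%(d@y),"turn needed %.1f"%np.degrees(h-q[2]),"F along %.1f lat %.1f z %.1f"%(F[:2]@t,F[:2]@y,F[2]),"Mz %.3f"%s["moment"][2],np.round(p,4),round(h,3))
E
python3 st.py
```

```text
t 16.57 s 0.0898 off tool y -0.32 turn needed 0.4 F along -0.5 lat 0.1 z -0.8 Mz -0.044 [ 0.5262 -0.1633  0.0766] -0.525
```

Force gone. Carrying on at the same small inward offset.

Emit:
{"api": "servo_tool", "payload": {"deltas": [[1,2,0.1,0,0,0,2.4],[1,2,0.1,0,0,0,2.4],[1,2,0.1,0,0,0,2.4],[1,2,0.1,0,0,0,2.3],[1,0,0,0,0,0,0]]}}

```text
t: 16.98
eef_pos: [0.5325, -0.1681, 0.0765]
ee_rot: [-3.142, -0.0, -0.69]
force: [0.3, -0.1, 0.1]
width: 0.0281
gripper_force: 8.0
```

Emit:
{"api": "servo_tool", "payload": {"deltas": [[1,2,0.1,0,0,0,2.3],[1,2,0.1,0,0,0,2.3],[1,2,0.1,0,0,0,2.3],[1,0,0,0,0,0,0]]}}

```text
t: 17.32
eef_pos: [0.5367, -0.1723, 0.0766]
ee_rot: [-3.142, -0.0, -0.81]
force: [0.4, -0.9, -1.0]
width: 0.0279
gripper_force: 8.0
```

```bash
python3 st.py
```

```text
t 17.32 s 0.1042 off tool y -0.48 turn needed 0.4 F along 1.0 lat 0.3 z -1.0 Mz -0.078 [ 0.5367 -0.1723  0.0766] -0.81
```

Emit:
{"api": "servo_tool", "payload": {"deltas": [[1,2,0,0,0,0,2.4],[1,2,0,0,0,0,2.4],[1,2,0.1,0,0,0,2.3],[1,2,0.1,0,0,0,2.3],[1,0,0,0,0,0,0]]}}

```text
t: 17.73
eef_pos: [0.5416, -0.1785, 0.0765]
ee_rot: [3.142, 0.0, -0.974]
force: [-0.2, 0.3, -1.2]
width: 0.0283
gripper_force: 8.0
```

Emit:
{"api": "servo_tool", "payload": {"deltas": [[1,2,0.1,0,0,0,2.3],[1,2,0.1,0,0,0,2.3],[1,2,0.1,0,0,0,2.3],[1,0,0,0,0,0,0]]}}

```text
t: 18.07
eef_pos: [0.5445, -0.1838, 0.0765]
ee_rot: [3.142, 0.0, -1.094]
force: [-0.2, 0.4, 0.0]
width: 0.0278
gripper_force: 8.0
```

```bash
python3 st.py; python3 -c "
from path import *
rows(.1175,.1555,19)"
```

```text
t 18.07 s 0.1185 off tool y -0.44 turn needed 0.6 F along -0.4 lat 0.0 z 0.0 Mz -0.031 [ 0.5445 -0.1838  0.0765] -1.094
[[1, 2.0, 0.1, 0, 0, 0, 2.3], [1, 2.0, 0.1, 0, 0, 0, 2.3], [1, 2.0, 0.1, 0, 0, 0, 2.3], [1, 2.0, 0.1, 0, 0, 0, 2.3], [1, 2.0, 0.1, 0, 0, 0, 2.3], [1, 2.0, 0.1, 0, 0, 0, 2.3], [1, 2.0, 0.1, 0, 0, 0, 2.3], [1, 2.0, 0.0, 0, 0, 0, 1.9], [1, 2.0, 0.0, 0, 0, 0, 2.1], [1, 2.0, 0.0, 0, 0, 0, 1.7], [1, 2.0, 0.0, 0, 0, 0, 1.5], [1, 2.0, 0.0, 0, 0, 0, 1.6], [1, 2.0, 0.0, 0, 0, 0, 1.4], [1, 2.0, -0.0, 0, 0, 0, 1.1], [1, 2.0, -0.0, 0, 0, 0, 0.9], [1, 2.0, 0.0, 0, 0, 0, 1.0], [1, 2.0, -0.0, 0, 0, 0, 0.5], [1, 2.0, 0.0, 0, 0, 0, 0.6], [1, 2.0, 0.0, 0, 0, 0, 0.5]] -> [ 0.55   -0.2193 -1.6197]
```

Emit:
{"api": "servo_tool", "payload": {"deltas": [[1,2,0.1,0,0,0,2.4],[1,2,0,0,0,0,2.4],[1,2,0.1,0,0,0,2.3],[1,2,0,0,0,0,2.3],[1,0,0,0,0,0,0]]}}

```text
t: 18.48
eef_pos: [0.5474, -0.1912, 0.0765]
ee_rot: [3.141, 0.0, -1.258]
force: [-1.0, -0.0, -0.9]
width: 0.028
gripper_force: 8.0
```

Emit:
{"api": "servo_tool", "payload": {"deltas": [[1,2,0.1,0,0,0,2.3],[1,2,0,0,0,0,2.3],[1,2,0,0,0,0,2],[1,2,0,0,0,0,2],[1,0,0,0,0,0,0]]}}

```text
t: 18.9
eef_pos: [0.5494, -0.1989, 0.0765]
ee_rot: [3.142, 0.0, -1.408]
force: [0.2, 0.2, -0.7]
width: 0.0282
gripper_force: 8.0
```

```bash
python3 st.py
```

```text
t 18.9 s 0.1349 off tool y 0.01 turn needed 0.9 F along -0.2 lat -0.2 z -0.7 Mz 0.012 [ 0.5494 -0.1989  0.0765] -1.408
```

Emit:
{"api": "servo_tool", "payload": {"deltas": [[1,2,0,0,0,0,2.2],[1,2,0,0,0,0,2],[1,2,0,0,0,0,1.7],[1,2,0,0,0,0,1.6],[1,2,0,0,0,0,1.4],[1,2,0,0,0,0,1.1],[1,0,0,0,0,0,0]]}}

```text
t: 19.48
eef_pos: [0.5504, -0.2111, 0.0766]
ee_rot: [-3.142, -0.0, -1.585]
force: [-0.2, -0.5, -1.1]
width: 0.0278
gripper_force: 8.0
```

```bash
python3 st.py; python3 - <<'E'
from path import *
import pickle
g=pickle.load(open("w1.pkl","rb"));G=lambda u,v:(200+u/3.6,125+v/3.6);b=np.array([0,-.0011,0])
for n,u,v,z in(("green L",190,310,.06),("green R",290,312,.06),("handle top L",155,500,.110),("handle top R",270,500,.110),("handle R at rail",275,465,.105)):
    print(n,(plane(g,G(u,v),z)+b).round(4))
s=rail(.065+.025*np.pi+.030,TIP,H);print("back pt",s)
E
```

```text
t 19.48 s 0.1473 off tool y 0.13 turn needed -0.6 F along 0.5 lat 0.2 z -1.1 Mz 0.030 [ 0.5504 -0.2111  0.0766] -1.585
green L [ 0.5185 -0.2808  0.06  ]
green R [ 0.519  -0.2527  0.06  ]
handle top L [ 0.5525 -0.2821  0.11  ]
handle top R [ 0.5524 -0.2531  0.11  ]
handle R at rail [ 0.5451 -0.2523  0.105 ]
back pt (np.float64(0.5492255001545752), np.float64(-0.23634240615181992), -1.6210963267948966)
```

On the back run. The hung stamp's near face is at y≈−0.2527 and its far face at ≈−0.282, with the stop ring at ≈−0.292 (10 mm gap). I'll advance about 20 mm, then creep.

Emit:
{"api": "servo_tool", "payload": {"deltas": [[1,2,0.1,0,0,0,0.6],[1,2,0,0,0,0,0.5],[1,2,0,0,0,0,0.5],[1,2,0,0,0,0,0.5],[1,3,0,0,0,0,0],[1,3,0,0,0,0,0],[1,3,0,0,0,0,0],[1,3,0,0,0,0,0],[1,0,0,0,0,0,0]]}}

```text
t: 20.23
eef_pos: [0.5494, -0.2314, 0.0765]
ee_rot: [3.142, -0.0, -1.621]
force: [0.3, -0.4, -1.1]
width: 0.0279
gripper_force: 8.0
```

```bash
python3 st.py;python3 - <<'E'
from h import *
for n in("side","top"):
    f=arm.grab_frame(n)
    for q in("hung_stamp","stamp"):
        for d in arm.recognise(q,f)[:3]: print(n,q,np.round(w(f,d["at"]),4),proj(f,w(f,d["at"])).round(),round(d["conf"],2))
E
```

```text
t 20.23 s 0.1676 off tool y -0.04 turn needed -0.0 F along 0.4 lat -0.3 z -1.1 Mz 0.033 [ 0.5494 -0.2314  0.0765] -1.621
side hung_stamp [ 0.3887 -0.3181  0.0369] [299. 331.] 0.89
side hung_stamp [ 0.5347 -0.2798  0.078 ] [369. 291.] 0.58
side hung_stamp [ 0.5147 -0.2689  0.0032] [357. 314.] 0.58
side stamp [0.4191 0.202  0.0285] [287. 198.] 0.53
top hung_stamp [ 0.3881 -0.2995  0.0401] [451. 246.] 0.66
top stamp [0.4181 0.208  0.0424] [268. 222.] 0.81
```

Emit:
{"api": "servo_tool", "payload": {"deltas": [[1,1,0,0.5,0,0,0],[1,1,0,0.5,0,0,0],[1,1,0,0.3,0,0,0],[1,1,0,0,0,0,0],[1,1,0,0,0,0,0],[1,0,0,0,0,0,0]]}}

```text
t: 21.03
eef_pos: [0.5492, -0.2361, 0.0752]
ee_rot: [3.142, -0.0, -1.621]
force: [0.9, -0.6, -0.9]
width: 0.0279
gripper_force: 8.0
```

Emit:
{"api": "servo_tool", "payload": {"deltas": [[1,0.8,0,0,0,0,0],[1,0.8,0,0,0,0,0],[1,0.8,0,0,0,0,0],[1,0.8,0,0,0,0,0],[1,0.8,0,0,0,0,0],[1,0,0,0,0,0,0]]}}

```text
t: 21.53
eef_pos: [0.5491, -0.24, 0.0753]
ee_rot: [-3.142, -0.0, -1.621]
force: [0.4, 1.0, -0.9]
width: 0.028
gripper_force: 8.0
```

```bash
python3 st.py; python3 - <<'E'
from h import *
import pickle
f=arm.grab_frame("wrist");pickle.dump(f,open("w7.pkl","wb"))
I=cv2.cvtColor(f["color"],cv2.COLOR_RGB2HSV)
# green face of the hung stamp, brown handle
m=((I[:,:,0]>50)&(I[:,:,0]<90)&(I[:,:,1]>90)).astype(np.uint8)
n,l,s,c=cv2.connectedComponentsWithStats(m)
for i in range(1,n):
    if s[i,4]>60: print("green",s[i],c[i].round())
for y in range(100,235,12): print(y,[tuple(int(a) for a in I[y,x]) for x in (290,323,350)])
E
```

```text
t 21.53 s 0.1762 off tool y 0.04 turn needed 0.0 F along -1.1 lat -0.4 z -0.9 Mz -0.001 [ 0.5491 -0.24    0.0753] -1.621
green [ 531   37  109  106 7521] [593.  93.]
green [270 158  22  26 260] [276. 170.]
green [367 159  13  26 247] [374. 171.]
green [271 194  11  20 181] [276. 204.]
green [367 195  11  20 185] [372. 205.]
100 [(15, 7, 229), (30, 9, 209), (68, 12, 82)]
112 [(20, 9, 165), (26, 8, 211), (13, 9, 198)]
124 [(12, 5, 237), (25, 7, 207), (18, 5, 232)]
136 [(12, 5, 236), (30, 9, 197), (15, 7, 230)]
148 [(15, 7, 228), (0, 13, 39), (18, 10, 124)]
160 [(45, 81, 57), (15, 8, 64), (37, 78, 75)]
172 [(11, 176, 55), (26, 9, 197), (11, 172, 74)]
184 [(13, 176, 58), (11, 167, 96), (11, 174, 94)]
196 [(12, 173, 53), (12, 174, 95), (12, 175, 89)]
208 [(11, 161, 54), (12, 172, 98), (12, 170, 93)]
220 [(11, 159, 56), (12, 174, 97), (12, 175, 89)]
232 [(15, 143, 84), (12, 176, 100), (12, 167, 87)]
```

```bash
python3 - <<'E'
from h import *
import pickle
f=pickle.load(open("w7.pkl","rb"));I=cv2.cvtColor(f["color"],cv2.COLOR_RGB2HSV)
for x in (274,372,323): print(x,[(y,)+tuple(int(a) for a in I[y,x]) for y in range(206,250,2)])
T=np.array([.5491,-.24,.0753]);b=np.array([0,-.0011,0])
for z,r in((.061,np.arange(208,246,4)),): print([(int(y),(plane(f,(274,y),z)+b).round(4).tolist()) for y in r])
E
```

```text
274 [(206, 73, 124, 125), (208, 73, 120, 125), (210, 73, 120, 125), (212, 73, 119, 116), (214, 66, 59, 104), (216, 18, 26, 179), (218, 17, 15, 238), (220, 19, 11, 245), (222, 19, 15, 242), (224, 16, 27, 202), (226, 15, 25, 181), (228, 16, 27, 180), (230, 14, 27, 181), (232, 16, 24, 180), (234, 15, 26, 180), (236, 17, 26, 180), (238, 17, 27, 178), (240, 19, 33, 170), (242, 21, 40, 173), (244, 22, 39, 172), (246, 21, 38, 173), (248, 22, 38, 173)]
372 [(206, 74, 124, 132), (208, 73, 122, 132), (210, 74, 122, 132), (212, 74, 124, 128), (214, 72, 100, 112), (216, 28, 21, 168), (218, 17, 15, 237), (220, 19, 11, 247), (222, 18, 10, 248), (224, 21, 10, 247), (226, 21, 10, 247), (228, 19, 11, 247), (230, 19, 11, 247), (232, 19, 11, 247), (234, 18, 12, 247), (236, 18, 12, 247), (238, 17, 15, 244), (240, 20, 32, 207), (242, 21, 40, 174), (244, 21, 38, 173), (246, 21, 40, 174), (248, 20, 41, 174)]
323 [(206, 11, 170, 99), (208, 12, 172, 98), (210, 12, 169, 98), (212, 12, 174, 98), (214, 12, 172, 98), (216, 12, 172, 98), (218, 12, 169, 98), (220, 12, 174, 97), (222, 11, 171, 100), (224, 11, 170, 99), (226, 11, 172, 98), (228, 12, 173, 99), (230, 11, 173, 100), (232, 12, 176, 100), (234, 12, 174, 101), (236, 12, 175, 102), (238, 12, 176, 103), (240, 12, 174, 104), (242, 12, 172, 105), (244, 12, 175, 105), (246, 12, 172, 105), (248, 12, 172, 105)]
[(208, [0.5727, -0.2612, 0.061]), (212, [0.5728, -0.2591, 0.061]), (216, [0.573, -0.257, 0.061]), (220, [0.5732, -0.2549, 0.061]), (224, [0.5734, -0.2527, 0.061]), (228, [0.5736, -0.2506, 0.061]), (232, [0.5738, -0.2484, 0.061]), (236, [0.574, -0.2462, 0.061]), (240, [0.5742, -0.244, 0.061]), (244, [0.5744, -0.2418, 0.061])]
```

```bash
python3 - <<'E'
from h import *
import pickle
f=pickle.load(open("w5.pkl","rb"));I=cv2.cvtColor(f["color"],cv2.COLOR_RGB2HSV)
f7=pickle.load(open("w7.pkl","rb"));J=cv2.cvtColor(f7["color"],cv2.COLOR_RGB2HSV)
for x in (274,300,345,372): print(x,[(y,int(I[y,x,2])) for y in range(208,242)],"\n   w7",[(y,int(J[y,x,0]),int(J[y,x,2])) for y in range(150,242,2)])
E
```

```text
274 [(208, 75), (209, 75), (210, 76), (211, 76), (212, 79), (213, 92), (214, 117), (215, 145), (216, 163), (217, 177), (218, 189), (219, 196), (220, 198), (221, 199), (222, 198), (223, 198), (224, 198), (225, 198), (226, 197), (227, 197), (228, 197), (229, 197), (230, 197), (231, 197), (232, 197), (233, 197), (234, 197), (235, 196), (236, 196), (237, 196), (238, 192), (239, 175), (240, 152), (241, 134)] 
   w7 [(150, 10, 226), (152, 15, 222), (154, 15, 221), (156, 40, 186), (158, 71, 121), (160, 73, 125), (162, 74, 130), (164, 73, 131), (166, 74, 129), (168, 73, 127), (170, 73, 130), (172, 73, 131), (174, 73, 130), (176, 74, 131), (178, 73, 130), (180, 73, 130), (182, 53, 132), (184, 21, 191), (186, 20, 219), (188, 20, 219), (190, 20, 220), (192, 20, 218), (194, 23, 174), (196, 67, 129), (198, 74, 127), (200, 74, 127), (202, 74, 127), (204, 74, 127), (206, 73, 125), (208, 73, 125), (210, 73, 125), (212, 73, 116), (214, 66, 104), (216, 18, 179), (218, 17, 238), (220, 19, 245), (222, 19, 242), (224, 16, 202), (226, 15, 181), (228, 16, 180), (230, 14, 181), (232, 16, 180), (234, 15, 180
[... 2715 characters left out ...]
4, 15, 150), (156, 48, 135), (158, 72, 111), (160, 73, 124), (162, 74, 133), (164, 73, 134), (166, 73, 134), (168, 74, 134), (170, 73, 134), (172, 73, 133), (174, 73, 135), (176, 73, 135), (178, 73, 135), (180, 73, 133), (182, 72, 134), (184, 33, 138), (186, 20, 205), (188, 20, 218), (190, 20, 218), (192, 20, 216), (194, 23, 182), (196, 59, 135), (198, 73, 131), (200, 74, 131), (202, 74, 132), (204, 74, 131), (206, 74, 132), (208, 73, 132), (210, 74, 132), (212, 74, 128), (214, 72, 112), (216, 28, 168), (218, 17, 237), (220, 19, 247), (222, 18, 248), (224, 21, 247), (226, 21, 247), (228, 19, 247), (230, 19, 247), (232, 19, 247), (234, 18, 247), (236, 18, 247), (238, 17, 244), (240, 20, 207)]
```

The picture numbers give a gap of about 2 mm between the faces (green edge at row 215, white top edge at row 219). Creeping 3 mm more.

Emit:
{"api": "servo_tool", "payload": {"deltas": [[1,0.8,0,0,0,0,0],[1,0.8,0,0,0,0,0],[1,0.8,0,0,0,0,0],[1,0.6,0,0,0,0,0],[1,0,0,0,0,0,0],[1,0,0,0,0,0,0]]}}

```text
t: 22.08
eef_pos: [0.5489, -0.2429, 0.0753]
ee_rot: [3.142, -0.0, -1.621]
force: [-0.1, -0.3, -0.6]
width: 0.0282
gripper_force: 8.0
```

```bash
cat > gap.py <<'E'
from h import *
import pickle,sys
f=arm.grab_frame("wrist");pickle.dump(f,open(sys.argv[1],"wb"));J=cv2.cvtColor(f["color"],cv2.COLOR_RGB2HSV)
y=arm.get_state()["eef_pos"][1]
for x in(274,372):
    g=[r for r in range(130,245) if 50<J[r,x,0]<90 and J[r,x,1]>80]
    print("green rows",g[0],g[-1],"y",[(plane(f,(x,r+.5),.060)[1]-.0011).round(4) for r in(g[0],g[-1])],[(r,int(J[r,x,0]),int(J[r,x,2])) for r in range(210,226)])
E
python3 st.py; python3 gap.py w8.pkl
```

```text
t 22.08 s 0.1791 off tool y 0.02 turn needed 0.0 F along 0.3 lat 0.1 z -0.6 Mz 0.005 [ 0.5489 -0.2429  0.0753] -1.621
green rows 159 213 y [np.float64(-0.2885), np.float64(-0.261)] [(210, 73, 125), (211, 73, 123), (212, 73, 117), (213, 71, 109), (214, 62, 119), (215, 30, 155), (216, 17, 202), (217, 18, 228), (218, 17, 236), (219, 16, 232), (220, 16, 216), (221, 17, 196), (222, 17, 192), (223, 15, 192), (224, 15, 190), (225, 15, 185)]
green rows 159 214 y [np.float64(-0.2862), np.float64(-0.2579)] [(210, 74, 133), (211, 73, 132), (212, 73, 129), (213, 73, 120), (214, 72, 112), (215, 60, 125), (216, 30, 166), (217, 17, 219), (218, 17, 237), (219, 18, 245), (220, 21, 247), (221, 18, 248), (222, 18, 248), (223, 18, 248), (224, 19, 248), (225, 19, 248)]
```

The green edge kept its place in the moving image, so the hung stamp is already being pushed along gently. The stamps are in contact, with about 5 mm still left to the stop ring. Releasing and withdrawing upward.

Emit:
{"api": "servo_tool", "payload": {"deltas": [[0.2,0,0,0.3,0,0,0],[0,0,0,0,0,0,0],[-0.3,0,0,0,0,0,0],[-0.3,0,0,0,0,0,0],[-0.3,0,0,0,0,0,0],[-0.3,0,0,0,0,0,0],[-0.3,0,0,0,0,0,0],[-0.3,0,0,0,0,0,0]]}}

```text
t: 22.8
eef_pos: [0.5489, -0.2428, 0.075]
ee_rot: [-3.142, -0.0, -1.621]
force: [-0.4, 0.6, 0.8]
width: 0.0567
gripper_force: 0.0
```

```bash
python3 st.py; python3 gap.py w9.pkl
```

```text
t 22.8 s 0.179 off tool y 0.03 turn needed 0.0 F along -0.6 lat 0.4 z 0.8 Mz -0.015 [ 0.5489 -0.2428  0.075 ] -1.621
green rows 159 213 y [np.float64(-0.2885), np.float64(-0.261)] [(210, 73, 118), (211, 73, 115), (212, 74, 109), (213, 72, 103), (214, 66, 107), (215, 37, 126), (216, 18, 159), (217, 16, 191), (218, 16, 213), (219, 17, 222), (220, 16, 218), (221, 15, 197), (222, 15, 176), (223, 17, 167), (224, 18, 165), (225, 15, 166)]
green rows 158 214 y [np.float64(-0.2866), np.float64(-0.258)] [(210, 74, 124), (211, 74, 123), (212, 73, 121), (213, 73, 112), (214, 72, 105), (215, 60, 117), (216, 28, 157), (217, 17, 206), (218, 18, 229), (219, 18, 237), (220, 18, 241), (221, 20, 242), (222, 20, 242), (223, 18, 242), (224, 20, 242), (225, 21, 242)]
```

Emit:
{"api": "servo_tool", "payload": {"deltas": [[-0.3,0,0,-5,0,0,0],[-0.3,0,0,-10,0,0,0],[-0.3,0,0,-20,0,0,0],[-0.3,0,0,-30,0,0,0],[-0.3,0,0,-35,0,0,0],[-0.3,0,0,-35,0,0,0],[-0.3,-30,0,-20,0,0,0],[-0.3,-30,0,0,0,0,0],[-0.3,-20,0,0,0,0,0],[-0.3,0,0,0,0,0,0],[-0.3,0,0,0,0,0,0]]}}

```text
t: 23.77
eef_pos: [0.5531, -0.162, 0.2313]
ee_rot: [-3.14, 0.0, -1.619]
force: [0.0, 0.2, 0.7]
width: 0.0569
gripper_force: 0.0
```

```bash
python3 - <<'E'
from h import *
f=arm.grab_frame("wrist");J=cv2.cvtColor(f["color"],cv2.COLOR_RGB2HSV)
print(arm.get_state()["eef_pos"],arm.get_state()["force"])
for q in("stamp","hung_stamp","stamp_bore","hung_stamp_bore"):
    for d in arm.recognise(q,f)[:2]: print(q,np.round(w(f,d["at"]),4),proj(f,w(f,d["at"])).round(),round(d["conf"],2))
# column along the handles' tops: classify dark brown/pale wood by brightness
c=int(proj(f,(.549,-.257,.11))[0]);print("col",c,[proj(f,(.549,y,.11)).round().tolist() for y in(-.287,-.257,-.227)])
for x in(c-8,c,c+8): print(x,[(r,int(J[r,x,0]),int(J[r,x,1]),int(J[r,x,2])) for r in range(60,250,5)])
E
```

```text
[ 0.55302808 -0.16274387  0.23090644] [ 0.06810466 -1.0174166   0.29684688]
stamp [ 0.543  -0.2416  0.1059] [332.  86.] 0.56
hung_stamp [ 0.5464 -0.2677  0.1076] [325.  49.] 0.92
hung_stamp [ 0.4003 -0.2978  0.0352] [487.  14.] 0.79
stamp_bore [ 0.5495 -0.2409  0.1103] [323.  87.] 0.86
hung_stamp_bore [ 0.5423 -0.271   0.1084] [331.  43.] 0.65
col 322 [[321.0, 19.0], [323.0, 64.0], [325.0, 107.0]]
314 [(60, 12, 173, 84), (65, 16, 138, 148), (70, 17, 134, 187), (75, 16, 131, 193), (80, 17, 133, 194), (85, 16, 132, 193), (90, 17, 133, 182), (95, 17, 132, 174), (100, 16, 132, 179), (105, 16, 122, 142), (110, 15, 10, 158), (115, 18, 8, 158), (120, 15, 10, 158), (125, 12, 8, 155), (130, 18, 8, 151), (135, 17, 11, 157), (140, 18, 8, 155), (145, 15, 10, 156), (150, 15, 10, 155), (155, 12, 8, 151), (160, 10, 10, 154), (165, 15, 9, 169), (170, 15, 7, 227), (175, 15, 7, 227), (180, 13, 8, 212), (185, 15, 7, 227), (190, 15, 7, 227), (195, 15, 7, 227), (200, 17, 11, 215), (205, 17, 10, 220), (210, 18, 131, 196), (215, 19, 131, 204), (220, 18, 137, 199), (225, 19, 134, 204), (230, 19, 138, 203), 
[... 874 characters left out ...]
, 193), (75, 16, 133, 198), (80, 16, 131, 200), (85, 16, 131, 202), (90, 17, 132, 206), (95, 16, 131, 197), (100, 17, 132, 187), (105, 16, 129, 150), (110, 20, 7, 110), (115, 30, 7, 148), (120, 24, 8, 152), (125, 30, 7, 150), (130, 24, 9, 149), (135, 24, 8, 152), (140, 30, 8, 158), (145, 30, 8, 169), (150, 30, 8, 187), (155, 35, 8, 198), (160, 30, 8, 197), (165, 24, 7, 183), (170, 20, 10, 155), (175, 12, 6, 224), (180, 11, 9, 216), (185, 12, 6, 229), (190, 15, 7, 230), (195, 10, 7, 230), (200, 17, 11, 218), (205, 17, 10, 222), (210, 19, 127, 200), (215, 19, 117, 211), (220, 19, 132, 199), (225, 18, 147, 182), (230, 19, 152, 194), (235, 19, 142, 205), (240, 19, 132, 203), (245, 19, 126, 199)]
```

The dark handle meets the pale handle directly at about row 63, and both hang level and untouched. Handing in.

```bash
python3 -c "
from station import arm
print(arm.job_done())"
```

```text
the job is handed in; nothing more can be done
None
```

The white-faced stamp now hangs on the back run, resting lightly against the green-faced stamp with about 5 mm left to the stop ring; it is released, the arm is clear, the bowl and rice cakes were not touched, and I handed the job in at about 24 s.

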